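# Set the vibration filter selector to level 6 and confirm

## Task

The bench is shaking, so set the balance's vibration filter to level 6: with closed fingertips push the lever of the rotary selector on the grey control box round clockwise, counting the clicks, to the sixth of its seven positions (the first is at the shortest mark, the seventh at the longest), and let it rest there. Then press the round white confirm button on the same box fully down and release it. Only push, never pinch the lever between the fingers; do not press the button before level 6 is set, and leave the things standing round the box where they are.

Things in the scene. Friction and masses are not known exactly. Their poses are not given: they have to be found in the camera images.
- control_box: Low grey control box fixed to the bench, 140 (its x) x 220 (its y) mm, flat top 46 mm above the bench. Origin: centre of its underside; x points away from the robot at yaw 0, z up. On its top are the selector (axis at x -15, y -30 mm) and the confirm button (centre at x +30, y +78 mm).
- selector_axis (a point): Point on the selector's vertical turning axis, at the height of the box top (46 mm above the bench). Its axes are those of the box.
- selector (a joint): Selector angle, rad, growing clockwise seen from above. 0 is level 1 (lever points to the box's +y, at the shortest black mark); each level is 0.5236 rad on: level 4 points to the box's +x, level 6 is at 2.618, level 7 at 3.142. A sprung detent holds each level; half-way to the next the lever snaps on by itself. It takes 2 to 4 N at the lever's end. It starts at one of levels 1 to 4.
- lever_tip (a point): Middle of the lever's free end, 59 mm from the axis, 21 mm above the box top. The lever is a black upright bar, 16 mm wide, a white line on its outer half; it reaches 13 mm behind the axis; its side faces stand 9 to 29 mm above the box top, its crest at 34 mm. Below it is a black disc, 48 mm across, 8 mm high. Nothing else stands in its sweep.
- confirm (a joint): Travel of the confirm button, m: 0 up, 0.006 fully down; springs back. It takes 5 N to push it fully down.
- confirm_top (a point): Centre of the top of the confirm button, a round white cap 28 mm across in a black collar 44 mm across and 12 mm high; the cap's top stands 22 mm above the box top when up.
- jar_b: Loose bystander: white screw-lid jar, 54 mm across, 70 mm high, behind the box. Origin: centre of its underside.
- weight_200: Loose bystander: steel knobbed test weight, 29 mm across, 50 mm high, right of the box. Origin: centre of its underside.
- coupler: Loose bystander: brass-coloured air coupler lying, 26x50x26 mm, right of the box. Origin: centre of its underside.
- ferrule: Loose bystander: steel weld ferrule, 50 mm across, 22 mm high, left of the box. Origin: centre of its underside.

How it is judged (in metres and radians):
On the way, in this order (a step that is already met when the one before it is completed fails the run):
1. the selector rests at level 6, the button still up (value of joint selector between 2.498 and 2.738 rad and value of joint confirm below 0.001 m), for 0.2 s.
2. the confirm button is pressed down with the selector at level 6 (value of joint selector between 2.498 and 2.738 rad and value of joint confirm above 0.0045 m), for 0.05 s.
At the end, for the whole second after the job is handed in: The selector rests in level 6 (2.618 rad, within 0.1 rad), and the confirm button, having been pressed at least 4.5 mm down after the level was set, is up again (within 1 mm) (value of joint selector between 2.518 and 2.718 rad and velocity of joint selector between -0.1 and 0.1 rad/s and value of joint confirm below 0.001 m); the robot touches nothing.
It fails at once if the lever is pinched between the fingers (both its sides pressed at once with over 1 N) (contact force between the fingers and selector_c2 above 1 N and contact force between the fingers and selector_c3 above 1 N).
It fails at once if the confirm button is pressed (over 3 mm) while the selector is not at level 6 (value of joint confirm above 0.003 m and not (value of joint selector between 2.418 and 2.818 rad)).
It fails at once if a bystander is displaced or lifted by more than 20 mm (distance of any of jar_b, weight_200, coupler, ferrule from where it was at the start of the episode above 0.02 m).
It also fails if it takes over 64 s, if anything falls off the work surface, if the arm or the gripper's body presses on something with over 40 N, if the wrist force passes 120 N, or if a joint passes its speed limit or range.

## Robot

A 6-joint arm with a two-finger parallel gripper is mounted at the origin on a cart in front of the work surface, level with it; the furniture and walls round the work are solid. World frame = base frame: x ahead of the robot, y to its left, z up, the work surface at z = 0. Lengths are in mm, angles in rad, forces in N, time in s.
With the tool pointing down it reaches from about 350 to 775 mm from the base axis. Payload 7.3 kg.
Tool frame: the origin (TCP) lies on the front face of the gripper's body, between the roots of the fingers; the fingertips stand 66 mm ahead of it and the grasp point (between the pads) lies 47 mm ahead of it (bot.tip_extent is the distance from the TCP to the fingertips, in mm); z points along the fingers, y is the line along which they close (so a half turn about z gives the same grasp; the last joint's range is limited). The gripper opens to 92 mm and grips with 3 to 60 N. Pads are 19 mm wide; open, the fingers measure 130 mm over their backs; the gripper's body (75 mm by 190 mm) begins 47 mm behind the grasp point.
Start: joints at [-1.443, 0.342, 1.524, -0, 1.275, -0.146], TCP at [141.977, -505.451, 292.241] pointing down, gripper open.
Joint ranges: [-2.53, 2.53], [-0.77, 2.02], [0.04, 2.7], [-1, 4.14], [0.28, 2.66], [-3.11, 3.11]. Speed limits (rad/s): [2.57, 2.57, 3.14, 3.14, 3.14, 3.14].

## Interface

Orientations are given as [roll, pitch, yaw] about the fixed x, y, z axes, in that order (R = Rz(yaw) Ry(pitch) Rx(roll)).
In Python, from plant import readout, viewer, order, bot gives the robot as it stands.
- The arm moves only by the shell command python3 -m creep 'ROWS'. ROWS is text: rows parted by semicolons, each of 7 numbers parted by spaces: the shift along the world's x, y, z in m, then the turn, a rotation vector about the world's x, y, z in rad, then the opening in per cent of the stroke, from 0 (shut) to 100 (fully open). A call has 1 to 8 rows; each row shifts and turns the commanded pose from where the row before left it; what a row does not reach is not made up. A row lasts 1/12 s, in which the tool goes at most 41.7 mm and 7.16 degrees, less where a joint would pass 70% of its speed; a pose out of reach is approached as far as the arm can. A call is refused whole if a number of a shift passes 0.0417 or a number of a turn 0.125, either way. A call with a gripper value outside its range is refused whole. The fingers move at their own pace and stop on an object; the grip force is fixed at half the most. Time passes only in rows, so rows that do not move let the fingers close. It gives the time, the measured TCP pose, the force, the opening and the grip force at its end, in the units of the state.
- readout.get_obs(): the state, without advancing time (a new reading comes with each control period).
- viewer.capture(name): name is "scene" or "top"; returns the picture (480x640x3 uint8, red, green, blue); there is no depth.
- viewer.camera_info(name): a dict with "fx", "fy", "cx", "cy" (pixels), "origin" and "rotation" of the camera in the world. Camera axes: x right, y up, looking along -z (the intrinsics and any distortion apply to the point x, -y, -z); pixel columns grow to the right and rows downward; lengths in mm; the calibration is good to about 2 mm. A picture is of the moment at which its call begins. camera_info takes no time and is no camera call.
- order.close_job(): hands the job in; it is judged then, once.
The state is a dict: "time": time; "joint_positions": joint angles; "dq": joint speeds; "tau": joint torques, N m; "tool_pos": TCP position; "tcp_rot": TCP orientation; "contact_force": force on the tool from outside, world axes, zero at the start; "moment": the same for the moment, N m; "grip_width": finger opening in mm; "finger_force": force on a finger pad.
Only numpy, scipy, OpenCV 4.12 (cv2) and the standard library are available. Lean on these libraries where they do the work, as an engineer would, in place of code of your own. Each camera call takes 0.05 s, during which the arm holds its last target. There are 200 camera calls.

## Working session

There is one attempt and no reset: what is moved stays moved. The work goes in short steps, Python scripts to look and compute and a shell command to move; the robot and the scene stay as the last step left them, time stands still between calls to the robot, and variables do not carry over. Pictures are saved under pics/ and viewed, at most 10 in all, crops included, and the job is handed in when it is done.

```bash
mkdir -p pics; python3 - <<'E'
from plant import readout, viewer
import cv2
for n in("scene","top"):
    i=viewer.capture(n); cv2.imwrite(f"pics/{n}0.png",i[:,:,::-1]); print(viewer.camera_info(n))
o=readout.get_obs(); print(o['time'],o['tool_pos'],o['tcp_rot'],o['grip_width'])
E
```

```text
{'fx': 584.7887178466649, 'fy': 584.7887178466649, 'cx': 325.79759111598594, 'cy': 233.6918459904293, 'origin': array([  193.4848423 , -1018.037548  ,   582.27239697]), 'rotation': array([ 1.0196567 ,  0.02363061, -0.44918739])}
{'fx': 565.2511943574842, 'fy': 565.2511943574842, 'cx': 311.34874943492036, 'cy': 248.56173470299743, 'origin': array([ 435.20168774, -252.68759462,  931.17486467]), 'rotation': array([ 0.09997562, -0.02488698, -1.55585145])}
0.1 [ 141.93990693 -505.18113591  291.63078465] [-3.14027687e+00 -1.77438255e-04  2.73847625e-01] 91.55215329821165
```

View pics/top0.png

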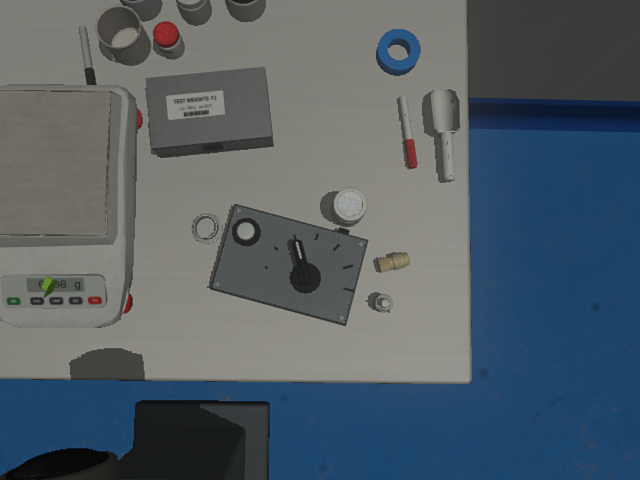

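View pics/scene0.png

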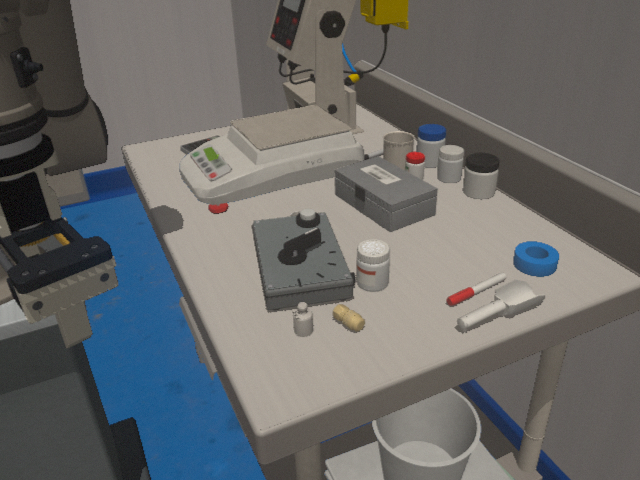

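The top view shows the box with corners near (234,205), (368,240), (346,325) and (210,289). The button is at (246,231). The dial is at (305,272), with the lever pointing to about (297,241). The jar is at (349,206), the coupler at (393,261), the weight at (381,302) and the ferrule at (205,228).

```bash
cat > h.py <<'E'
import numpy as np
from scipy.spatial.transform import Rotation as R
from plant import viewer
def ray(n,p,z):
    c=viewer.camera_info(n); d=R.from_euler('xyz',c['rotation']).apply([(p[0]-c['cx'])/c['fx'],-(p[1]-c['cy'])/c['fy'],-1])
    o=c['origin']; return (o+d*(z-o[2])/d[2])[:2]
E
python3 - <<'E'
import cv2,numpy as np
from h import *
K=[(234,205),(368,240),(346,325),(210,289)]  # box (+x+y),(+x-y),(-x-y),(-x+y)
W=np.array([ray('top',p,46) for p in K]); c=W.mean(0)
print(W.round(),np.linalg.norm(W-np.roll(W,-1,0),axis=1))
y=(W[0]-W[1]+W[3]-W[2]); yaw=np.arctan2(-y[0],y[1]); print('c',c,'yaw',yaw)
Rz=np.array([[np.cos(yaw),-np.sin(yaw)],[np.sin(yaw),np.cos(yaw)]])
ax=c+Rz@[-15,-30]; bt=c+Rz@[30,78]; print('axis',ax,'btn',bt)
im=cv2.imread('pics/top0.png'); hsv=cv2.cvtColor(im,cv2.COLOR_BGR2HSV)
def cen(m,x0,x1,y0,y1):
    s=m[y0:y1,x0:x1]; q=np.argwhere(s); return q.mean(0)[::-1]+[x0,y0],len(q)
g=im.max(2)
b,n=cen(g>120,234,258,219,244); print('btn px',b,n,ray('top',b,68))
d,n=cen(g<40,286,326,258,296); print('disc px',d,n,ray('top',d,54))
l,n=cen(g>120,290,304,238,262); print('white line px',l,n,ray('top',l,80))
v=ray('top',l,80)-ax; vb=Rz.T@v; print('lever ang cw from +y',np.arctan2(vb[0],vb[1]),np.linalg.norm(v))
for nme,p,z in(('jar',(349,205),70),('coup',(393,261),20),('wt',(381,302),40),('ferr',(205,228),22)): print(nme,ray('top',p,z).round())
for lv in range(1,8):
    a=(lv-1)*np.pi/6; print(lv,(ax+Rz@[59*np.sin(a),59*np.cos(a)]).round(1))
E
```

```text
[[ 591. -150.]
 [ 540. -363.]
 [ 406. -329.]
 [ 458. -117.]] [218.95767079 137.88547671 218.90028175 137.20948016]
c [ 498.76614043 -239.61847933] yaw -0.24094434753780625
axis [ 477.04085038 -265.17257435] btn [ 546.51187694 -171.03025406]
btn px [245.41232227 230.53554502] 211 [ 548.17604966 -171.19082783]
disc px [304.42664872 276.09555855] 743 [ 480.404084   -263.10125187]
white line px [298.33333333 249.33333333] 24 [ 519.40013967 -252.92129703]
lever ang cw from +y 1.0483115039424604 44.0953873414757
jar [ 591. -330.]
coup [ 509. -407.]
wt [ 442. -385.]
ferr [ 557. -102.]
1 [ 491.1 -207.9]
2 [ 517.9 -222.6]
3 [ 533.7 -248.7]
4 [ 534.3 -279.3]
5 [ 519.6 -306. ]
6 [ 493.5 -321.8]
7 [ 463.  -322.5]
```

```bash
python3 -m creep '0.031 0.024 0 0 0 0 0;0.031 0.024 0 0 0 0 0;0.031 0.024 0 0 0 0 0;0.031 0.024 0 0 0 0 0;0.031 0.024 0 0 0 0 0;0.031 0.024 0 0 0 0 0;0.031 0.024 0 0 0 0 0;0.031 0.024 0 0 0 0 0'; python3 -m creep '0.031 0.024 0 0 0 0 0;0.031 0.024 0 0 0 0 0;0.031 0.024 0 0 0 0 0;0.028 0.025 0 0 0 0 0;0 0 -0.04 0 0 0 0;0 0 -0.04 0 0 0 0;0 0 0 0 0 0 0;0 0 0 0 0 0 0'
```

```text
time: 0.77
tool_pos: [391.1, -311.8, 292.0]
tcp_rot: [-3.141, 0.0, 0.274]
contact_force: [0.3, -1.3, -0.4]
grip_width: 43.4
finger_force: 0.0
time: 1.43
tool_pos: [510.1, -215.8, 210.8]
tcp_rot: [-3.138, 0.004, 0.274]
contact_force: [0.9, -1.0, 1.0]
grip_width: 0.2
finger_force: 0.0
```

```bash
python3 -m creep '0 0 -0.03 0 0 0 0;0 0 -0.02 0 0 0 0;0 0 0 0 0 0 0;0 0 0 0 0 0 0'; python3 - <<'E'
from plant import viewer
import cv2
i=viewer.capture('scene'); cv2.imwrite('pics/s1.png',cv2.resize(i[170:330,220:420,::-1],None,fx=4,fy=4,interpolation=cv2.INTER_CUBIC)[:600])
E
```

```text
time: 1.77
tool_pos: [511.4, -217.3, 164.1]
tcp_rot: [3.14, -0.001, 0.273]
contact_force: [0.8, 0.7, -0.0]
grip_width: 0.2
finger_force: 0.0
```

View pics/s1.png

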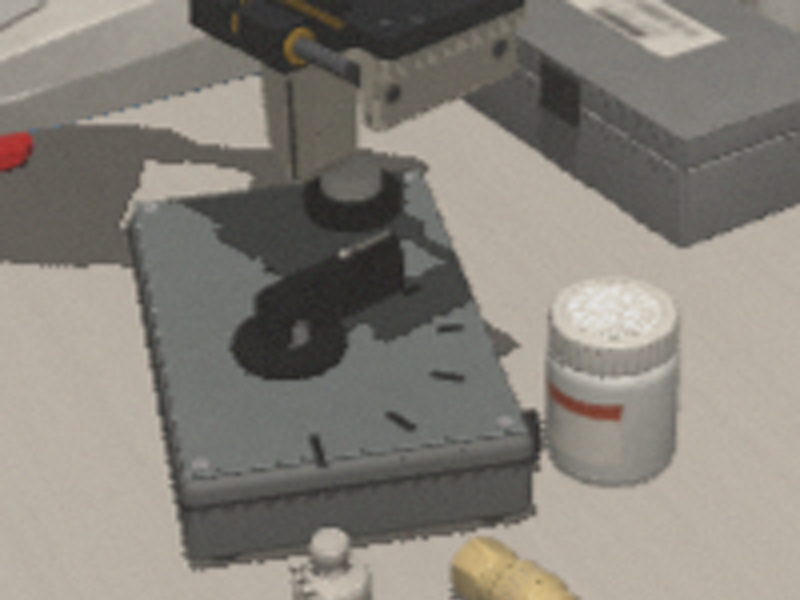

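The crop shows the lever at mark 3 and the closed fingers near crop (310,175). I'll check that their projection fits the estimated position.

```bash
python3 -c "
from h import *
print(ray('scene',(297,215),98),ray('scene',(307,214),68))
a=[(301+0,170+255/4)]
print(ray('scene',(220+385/4,170+237/4),80))"
```

```text
[ 508.7110035  -226.80453342] [ 545.41798322 -182.90189403]
[ 529.80492826 -256.45483594]
```

```bash
python3 -m creep '0 0 -0.02 0 0 0 0;0 0 -0.01 0 0 0 0;0 0 -0.009 0 0 0 0;0 0 0 0 0 0 0;0 0 0 0 0 0 0'; python3 -m creep '0.0014 -0.0048 0 0 0 0 0;0 0 0 0 0 0 0';python3 -m creep '0.0005 -0.002 0 0 0 0 0;0 0 0 0 0 0 0';python3 -m creep '0.0005 -0.002 0 0 0 0 0;0 0 0 0 0 0 0';python3 -m creep '0.0005 -0.002 0 0 0 0 0;0 0 0 0 0 0 0'
```

```text
time: 2.23
tool_pos: [511.1, -216.6, 123.6]
tcp_rot: [3.141, -0.0, 0.274]
contact_force: [-0.4, 0.0, 0.3]
grip_width: 0.8
finger_force: 0.0
time: 2.4
tool_pos: [513.1, -222.3, 124.2]
tcp_rot: [3.14, -0.001, 0.274]
contact_force: [-0.1, -0.0, -0.5]
grip_width: 0.1
finger_force: 0.0
time: 2.57
tool_pos: [513.2, -223.8, 123.7]
tcp_rot: [3.141, -0.001, 0.274]
contact_force: [0.1, 0.0, -0.9]
grip_width: 0.2
finger_force: 0.0
time: 2.73
tool_pos: [513.5, -225.6, 123.4]
tcp_rot: [3.141, -0.0, 0.274]
contact_force: [0.1, 0.3, 0.3]
grip_width: 0.6
finger_force: 0.0
time: 2.9
tool_pos: [513.9, -227.5, 123.2]
tcp_rot: [3.142, 0.0, 0.274]
contact_force: [0.6, 0.6, 0.5]
grip_width: 0.3
finger_force: 0.0
```

```bash
for i in 1; do python3 -m creep '0.0005 -0.002 0 0 0 0 0;0 0 0 0 0 0 0';python3 -m creep '0.0005 -0.002 0 0 0 0 0;0 0 0 0 0 0 0';python3 -m creep '0.0005 -0.002 0 0 0 0 0;0 0 0 0 0 0 0'; python3 -m creep '0.0005 -0.002 0 0 0 0 0;0 0 0 0 0 0 0'; done | grep -E 'pos|force:'
```

```text
tool_pos: [514.4, -228.9, 123.2]
contact_force: [-0.6, 4.2, 0.5]
finger_force: 1.5
tool_pos: [515.2, -231.0, 123.3]
contact_force: [1.2, 2.4, -0.1]
finger_force: 1.2
tool_pos: [515.7, -233.4, 123.3]
contact_force: [0.8, 0.6, 1.1]
finger_force: 0.5
tool_pos: [516.0, -235.8, 123.3]
contact_force: [-0.1, -0.0, 0.9]
finger_force: 0.1
```

```bash
cat > shot.py <<'E'
import sys,cv2
from plant import viewer
n=sys.argv[1]
i=viewer.capture('scene')[190:310,230:390,::-1]; i=cv2.resize(i,None,fx=5,fy=5,interpolation=cv2.INTER_CUBIC); cv2.imwrite(f'pics/{n}.png',i)
E
python3 shot.py s2
```

```text
(no output)
```

View pics/s2.png

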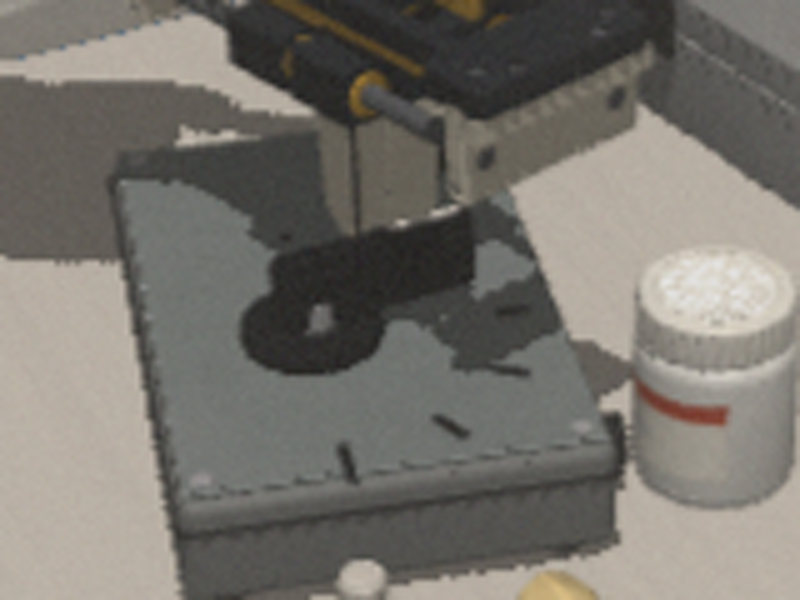

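The lever (tip near crop (470,225)) is between marks 3 and 4, about half-way, which agrees with the vanishing force. I'll follow it round, turning the tool with it.

```bash
python3 -m creep '0.002 -0.0023 0 0 0 -0.085 0;0.002 -0.0023 0 0 0 -0.085 0;0.002 -0.0023 0 0 0 -0.085 0;0.002 -0.0023 0 0 0 -0.085 0;0.002 -0.0023 0 0 0 -0.085 0;0.002 -0.0023 0 0 0 -0.085 0;0 0 0 0 0 0 0'; python3 -m creep '0.0008 -0.0045 0 0 0 -0.087 0;0.0008 -0.0045 0 0 0 -0.087 0;0.0008 -0.0045 0 0 0 -0.087 0;0 0 0 0 0 0 0';python3 -m creep '-0.0004 -0.0045 0 0 0 -0.087 0;-0.0004 -0.0045 0 0 0 -0.087 0;-0.0004 -0.0045 0 0 0 -0.087 0;0 0 0 0 0 0 0;0 0 0 0 0 0 0'; python3 shot.py s3
```

```text
time: 4.2
tool_pos: [527.9, -249.9, 123.3]
tcp_rot: [3.141, -0.0, -0.24]
contact_force: [-0.5, 0.1, -0.2]
grip_width: 0.6
finger_force: 0.0
time: 4.53
tool_pos: [530.1, -263.2, 123.2]
tcp_rot: [3.141, -0.0, -0.498]
contact_force: [0.2, -0.1, 1.2]
grip_width: 0.2
finger_force: 0.0
time: 4.95
tool_pos: [528.8, -276.1, 123.2]
tcp_rot: [3.141, 0.0, -0.753]
contact_force: [0.8, 0.4, -0.3]
grip_width: 0.6
finger_force: 0.0
```

View pics/s3.png

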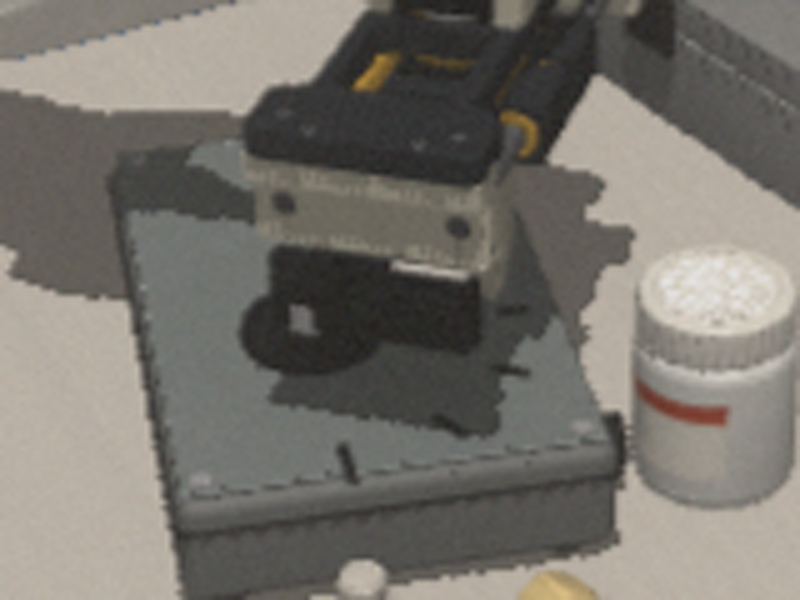

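The lever now lines up with mark 5 (crop (508,370)), as planned. Next I push slowly over the last hump to level 6.

```bash
python3 -m creep '-0.0013 -0.0032 0 0 0 -0.065 0;-0.0013 -0.0032 0 0 0 -0.065 0;-0.0011 -0.0032 0 0 0 -0.065 0;-0.0011 -0.0032 0 0 0 -0.065 0;0 0 0 0 0 0 0'; python3 -m creep '-0.0013 -0.0022 0 0 0 -0.05 0;-0.0013 -0.0022 0 0 0 -0.05 0;0 0 0 0 0 0 0;0 0 0 0 0 0 0;0 0 0 0 0 0 0'; python3 shot.py s4
```

```text
time: 5.42
tool_pos: [524.1, -288.8, 123.2]
tcp_rot: [3.141, 0.0, -1.017]
contact_force: [-0.7, -0.1, -0.2]
grip_width: 0.7
finger_force: 0.0
time: 5.83
tool_pos: [521.7, -293.0, 123.3]
tcp_rot: [3.141, 0.0, -1.115]
contact_force: [-1.2, 0.1, 0.7]
grip_width: 0.4
finger_force: 0.0
```

View pics/s4.png

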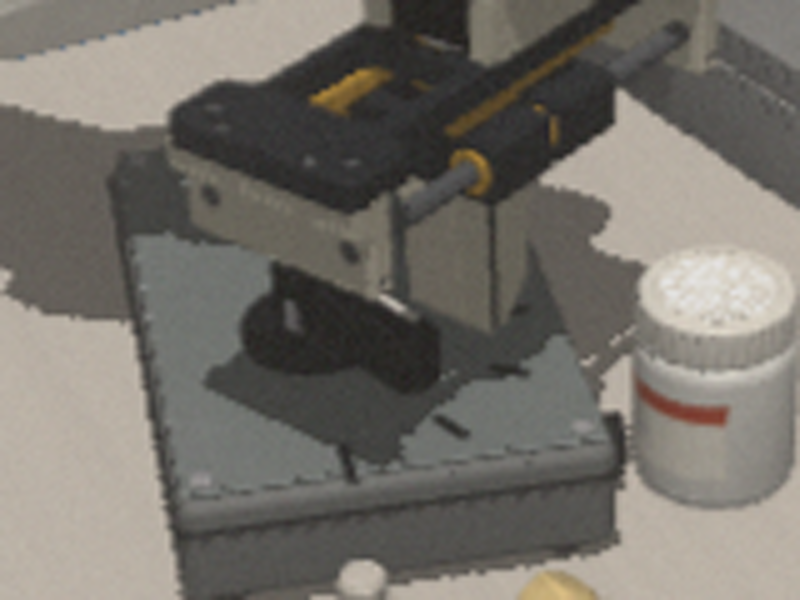

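The lever points at mark 6 (crop (450,427)) with no contact force. I'll retreat, rise and move above the button, then verify from the top.

```bash
python3 -m creep '0.009 0.004 0 0 0 0 0;0 0 0.025 0 0 0 0;0 0 0.025 0 0 0 0;0.004 0.03 0 0 0 0 0;0.004 0.03 0 0 0 0 0;0.004 0.03 0 0 0 0 0;0.0045 0.028 0 0 0 0 0;0 0 0 0 0 0 0'; python3 -m creep '0 0 0 0 0 0 0'; python3 - <<'E'
from plant import viewer
import cv2
i=viewer.capture('top'); cv2.imwrite('pics/t5.png',cv2.resize(i[180:340,190:390,::-1],None,fx=3.75,fy=3.75,interpolation=cv2.INTER_CUBIC))
E
```

```text
time: 6.55
tool_pos: [548.0, -166.2, 173.4]
tcp_rot: [-3.141, 0.002, -1.113]
contact_force: [-0.9, 0.5, 0.2]
grip_width: 0.8
finger_force: 0.0
time: 6.63
tool_pos: [547.9, -169.5, 173.4]
tcp_rot: [-3.141, -0.0, -1.114]
contact_force: [-0.6, -1.1, 0.7]
grip_width: 0.4
finger_force: 0.0
```

View pics/t5.png

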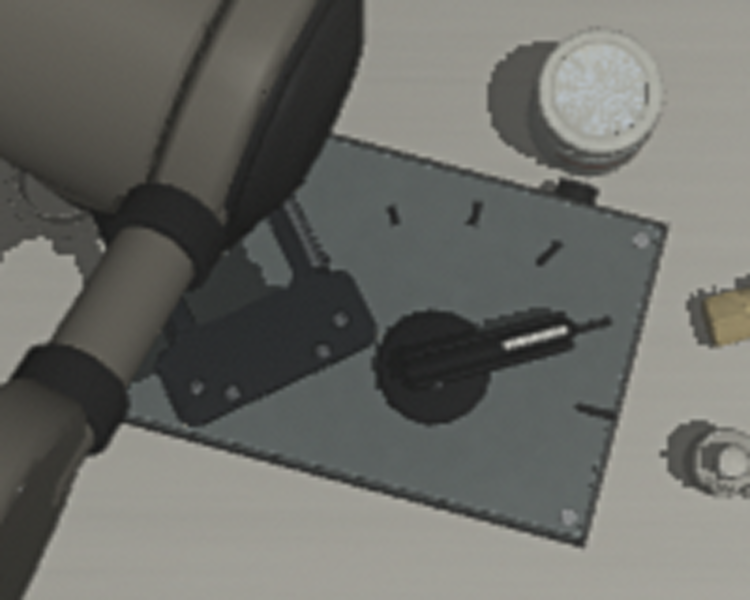

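The top view shows the lever exactly on mark 6 (crop (595,323)), the last mark but one. The bystanders in view are unmoved. Now press the button.

```bash
python3 -m creep '0 -0.001 -0.02 0 0 0 0;0 0 -0.014 0 0 0 0;0 0 -0.004 0 0 0 0;0 0 0 0 0 0 0'; python3 -m creep '0 0 -0.003 0 0 0 0;0 0 0 0 0 0 0'; python3 -m creep '0 0 -0.003 0 0 0 0;0 0 0 0 0 0 0;0 0 0 0 0 0 0'
```

```text
time: 7.02
tool_pos: [546.7, -173.1, 134.2]
tcp_rot: [3.14, 0.002, -1.119]
contact_force: [-0.1, -0.0, 0.2]
grip_width: 0.2
finger_force: 0.0
time: 7.18
tool_pos: [547.6, -173.1, 132.8]
tcp_rot: [-3.141, -0.001, -1.119]
contact_force: [-0.7, -2.2, 2.2]
grip_width: 0.1
finger_force: 0.9
time: 7.43
tool_pos: [547.7, -172.9, 130.0]
tcp_rot: [-3.141, -0.002, -1.118]
contact_force: [-0.8, -1.9, 3.2]
grip_width: 0.3
finger_force: 1.7
```

```bash
python3 -m creep '0 0 -0.0015 0 0 0 0;0 0 0 0 0 0 0;0 0 0 0 0 0 0'; python3 -m creep '0 0 -0.0015 0 0 0 0;0 0 0 0 0 0 0;0 0 0 0 0 0 0'; python3 -m creep '0 0 -0.001 0 0 0 0;0 0 0 0 0 0 0;0 0 0 0 0 0 0'
```

```text
time: 7.68
tool_pos: [547.7, -172.6, 128.2]
tcp_rot: [-3.141, -0.002, -1.118]
contact_force: [1.3, -3.0, 4.7]
grip_width: 0.3
finger_force: 2.3
time: 7.93
tool_pos: [547.7, -172.6, 127.6]
tcp_rot: [-3.14, -0.002, -1.118]
contact_force: [-2.0, -2.8, 12.5]
grip_width: 0.3
finger_force: 6.0
time: 8.18
tool_pos: [547.7, -172.6, 127.5]
tcp_rot: [-3.14, -0.002, -1.118]
contact_force: [-3.9, -1.5, 18.4]
grip_width: 0.5
finger_force: 9.2
```

The force jumps at the bottom stop, so the button is fully down. Release, rise and check.

```bash
python3 -m creep '0 0 0.01 0 0 0 0;0 0 0.03 0 0 0 0;0 0 0.04 0 0 0 0;0 0 0.04 0 0 0 0;0 0 0 0 0 0 0;0 0 0 0 0 0 0;0 0 0 0 0 0 0'; python3 shot.py s6
```

```text
time: 8.77
tool_pos: [546.5, -171.5, 244.3]
tcp_rot: [3.14, 0.002, -1.118]
contact_force: [0.6, 0.6, -0.7]
grip_width: 0.6
finger_force: 0.0
```

View pics/s6.png

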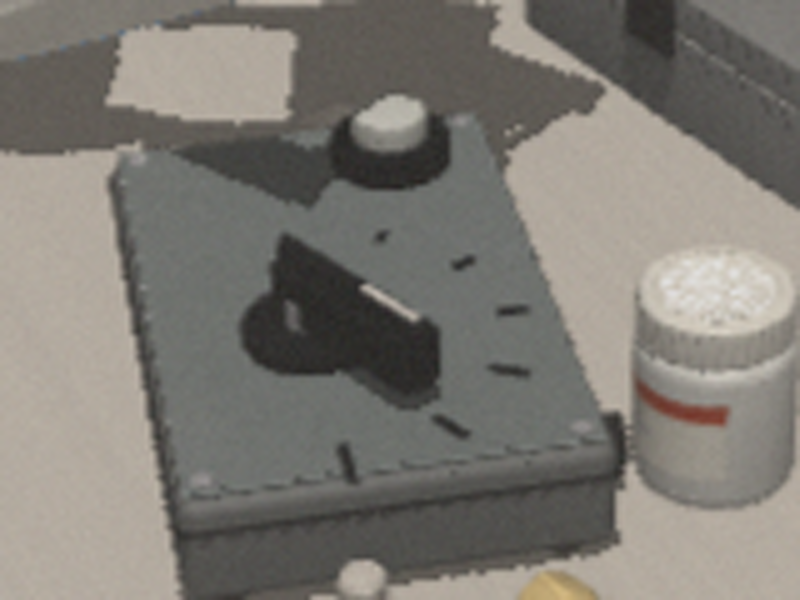

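The lever rests at mark 6 (crop (450,427)), the button cap (390,122) is up again, and the arm is clear.

```bash
python3 -c "from plant import order; print(order.close_job())"
```

```text
the job is handed in; nothing more can be done
None
```

I pushed the selector to level 6, pressed the confirm button fully down and released it, then handed the job in; the last picture showed the lever on mark 6 and the button up, but the hand-in returned no verdict.

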